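Reject a packet through the lever-lidded box

TASK

The tied paper packet on the ledge of the white reject box is spoiled: throw it out without touching the lid of the box and without picking anything up. Press the black paddle of the lever right down so that the heavy lid swings up and the catch holds it open, push the packet along the ledge until it drops into the box, then press the red tab so that the lid closes again. Leave the other things on the table where they are.

Things in the scene. Friction and masses are not known exactly. Their poses are not given: they have to be found in the camera images.
- reject_box: White sheet-steel bin fixed to the table, 120 mm deep (x) by 180 mm wide (y), rim 130 mm above the table; walls 4 mm, 122 mm deep inside. Origin: middle of its underside, on the table. Its x points to its back, away from the robot, y to the ledge (robot's left), z up. The lever lies along its other side, 110 mm from the middle; the catch stands outside the lever.
- lid: Steel lid of the bin, 122 x 183 mm, 7 mm thick, 0.55 kg, lying on the rim, hinged along its back edge and raised only by the lever; not to be touched. Origin: on the hinge line, middle of its width, 56 mm behind the bin's middle, 137 mm above the table. Its z points up when shut and tips with the lid, which stands nearly upright when open.
- lever (a joint): Lever angle in rad: 0 at rest (paddle up, lid shut), grows as the paddle is pressed, stop at 0.52. A link makes it swing the lid. Pressing takes 10 to 15 N at first, less as the lid rises. Near the stop the catch snaps over the bar and keeps the lever down by itself (about 0.48). When freed it swings up and the lid falls shut on a damper in about 1 s.
- paddle (a point): Centre of the top face of the black ribbed rubber paddle at the lever's front end, 42 mm (x) by 38 mm (y), 120 mm in front of the bin's middle. About 128 mm above the table at rest, 61 mm when the lever is at its stop; it moves on an arc, staying within 5 mm of the same distance in front of the bin.
- catch (a joint): Angle of the spring catch in rad: 0 at rest with its nose over the lever's path, grows as its red tab is pressed, stop at 0.3. About 0.15 frees the lever, 0.25 does so surely (the tab is then 16 mm lower). Takes 2 to 4 N. The lever's bar pushes it aside for a moment on its way down.
- red_tab (a point): Centre of the top face of the red plastic tab of the catch, 30 mm (x) by 28 mm (y), 75 mm in front of the bin's middle and 62 mm outside the lever; 53 mm above the table at rest.
- packet_mid (a point): Centre of the brown paper packet tied with white twine on the ledge, 80 mm wide, 102 mm long, 44 mm high, about 0.13 kg; this point is 20 mm above its underside. Its y axis is its long axis, roughly along the ledge. It tips into the open box once its middle has passed the bin's wall.
- lid_front (a point): Middle of the front edge of the lid's top; 137 mm above the table when shut, about 250 mm when open.
- mortar: Brass mortar, bystander, 93 mm wide, 84 mm high; origin under its middle.
- red_tied_packet: Brown packet tied with red twine, bystander, 82 x 107 x 46 mm, lying on the table; origin under its middle.
- weight_big: Brass balance weight, bystander, 34 mm wide, 44 mm high; origin under its middle.
- weight_small: Brass balance weight, bystander, 28 mm wide, 38 mm high; origin under its middle.
- tape_roll: Roll of brown tape, bystander, 96 mm wide, 48 mm high; origin under its middle.
- jar: Glass jar with black lid, bystander, 79 mm wide, 154 mm high; origin under its middle.
- ledge (a point): Middle of the top of the steel ledge, a flat tray flush with the bin's rim, 130 mm above the table. It runs from the bin's wall 160 mm along the bin's +y (80 mm either way from this point) and is 106 mm wide between two side rims 13 mm high; its outer end is open, so fingers can come in behind the packet.

How it is judged:
By the outcome, as a careful person would: the job done as asked, in the order asked, and still so for the second after the job is handed in, with the robot touching nothing.
It also fails if it takes over 69 s, if anything falls off the work surface, if the arm or the gripper's body presses on something with over 40 N, if the wrist force passes 120 N, or if a joint passes its speed limit or range.

ROBOT

A 6-joint arm with a two-finger parallel gripper is mounted at the origin on the work surface; the furniture and walls round the work are solid. World frame = base frame: x ahead of the robot, y to its left, z up, the work surface at z = 0. Lengths are in m, angles in rad, forces in N, time in s.
With the tool pointing down it reaches from about 0.25 to 0.8 m from the base axis. Payload 8.5 kg.
Tool frame: the origin (TCP) lies between the finger pads; the fingertips stand 14 mm ahead of it and the grasp point (between the pads) lies 5 mm behind it; z points along the fingers, y is the line along which they close (so a half turn about z gives the same grasp; the last joint's range is limited). The gripper opens to 85 mm and grips with 20 to 120 N. Pads are 22 mm wide; open, the fingers measure 114 mm over their backs; the gripper's body (76 mm by 85 mm) begins 54 mm behind the grasp point. The pads swing forward as they close: fully open they stand 13 mm farther back than shut.
Start: joints at [-1.127, 0.238, -0.013, 1.319, 0, 1.571], TCP at [0.225, -0.474, 0.214] pointing down, gripper open.
Joint ranges: [-2.66, 2.66], [-1.03, 1.9], [-1.14, 1.46], [-1.82, 2.27], [-1.45, 1.34], [-3.14, 3.14]. Speed limits (rad/s): [2.22, 2.22, 2.79, 3.14, 3.14, 3.14].

INTERFACE

Orientations are given as [roll, pitch, yaw] about the fixed x, y, z axes, in that order (R = Rz(yaw) Ry(pitch) Rx(roll)).
In Python, from rig import arm gives the robot as it stands.
- The arm moves only by the tool servo_tool, never from a script. Its argument "rows" is a list of rows, each a list of 5 numbers: the finger opening in mm, from 0 to 85.4, then the shift along the tool's x, y, z in mm, then the turn about the tool's z in rad. A call has 1 to 20 rows; each row shifts and turns the commanded pose from where the row before left it, along the tool's axes as they then stand; what a row does not reach is not made up. A row lasts 1/8 s, in which the tool goes at most 62.5 mm and 10.7 degrees, less where a joint would pass 70% of its speed; a pose out of reach is approached as far as the arm can. A call with a gripper value outside its range is refused whole. The fingers move at their own pace and stop on an object; "newtons" is the grip in N (left out, the last holds). Time passes only in rows, so rows that do not move let the fingers close. It gives the time, the measured TCP pose, the force, the opening and the grip force at its end, in the units of the state.
- arm.get_obs(): the state, without advancing time (a new reading comes with each control period).
- arm.read_camera(name): name is "side" or "top" or "wrist"; returns (picture, depth): 400x640x3 uint8, red, green, blue; 400x640 float32, m along the optical axis (not along the pixel's ray), 0 where there is no reading.
- arm.calibration(name): a dict with "fx", "fy", "cx", "cy" (pixels), "k1" (the pictures are not rectified: a ray, as slopes to the right and down, at radius r is drawn at 1 + k1 r^2 times it, then the intrinsics apply), "xyz" and "orientation" of the camera in the world; the wrist camera has in their place "tool_from_camera" (4x4, takes a point from camera to tool coordinates, whose origin is the TCP and whose axes are the flange's). Camera axes: x right, y up, looking along -z (the intrinsics and any distortion apply to the point x, -y, -z); pixel columns grow to the right and rows downward; lengths in m; the calibration is good to about 2 mm. A picture is of the moment at which its call begins: read the wrist's pose just before it. calibration takes no time and is no camera call.
- arm.hand_in(): hands the job in; it is judged then, once.
The state is a dict: "time_s": time; "joint_pos": joint angles; "qvel": joint speeds; "tau": joint torques, N m; "ee_pos": TCP position; "eef_rot": TCP orientation; "contact_force": force on the tool from outside, world axes, zero at the start; "torque": the same for the moment, N m; "finger_gap": finger opening in m; "finger_force": force on a finger pad.
Only numpy, scipy, OpenCV 4.12 (cv2) and the standard library are available. Lean on these libraries where they do the work, as an engineer would, in place of code of your own. Each camera call takes 0.05 s, during which the arm holds its last target. There are 200 camera calls.

## Working session

There is one attempt and no reset: what is moved stays moved. The work goes in short steps, Python scripts to look and compute and a tool call to move; the robot and the scene stay as the last step left them, time stands still between calls to the robot, and variables do not carry over. Pictures are saved under pics/ and viewed, at most 10 in all, crops included, and the job is handed in when it is done.

Besides the shell and the picture viewer there is one more tool, called by a JSON object that holds its "name" and its "arguments". servo_tool: Moves the arm, as the interface text tells. Its arguments: {"type":"object","properties":{"rows":{"type":"array"},"newtons":{"type":"number"}},"required":["rows"]}

```bash
mkdir -p pics; cat > h.py <<'E'
import numpy as np, cv2
from scipy.spatial.transform import Rotation as R
from rig import arm
def world(cal,u,v,d,T=None):
    K=np.array([[cal['fx'],0,cal['cx']],[0,cal['fy'],cal['cy']],[0,0,1.]])
    p=cv2.undistortPoints(np.array([[[u,v]]],float),K,np.array([cal['k1'],0,0,0.]))[0,0]
    c=np.array([p[0]*d,-p[1]*d,-d])
    return R.from_euler('xyz',cal['orientation']).apply(c)+np.array(cal['xyz'])
E
python3 - <<'E'
from h import *
for n in('top','side'):
    p,d=arm.read_camera(n); cv2.imwrite(f'pics/{n}.png',p[:,:,::-1]); np.savez(f'{n}.npz',p=p,d=d); print(n,arm.calibration(n))
print(arm.get_obs())
E
```

```text
top {'fx': 493.0117240681382, 'fy': 493.0117240681382, 'cx': 333.46153699035506, 'cy': 196.51814894494564, 'k1': 0.02775257787073638, 'xyz': array([0.30202465, 0.00776222, 1.33269233]), 'orientation': array([ 0.14245602, -0.01056158, -1.58000757])}
side {'fx': 408.56929854755515, 'fy': 408.56929854755515, 'cx': 323.8933905720969, 'cy': 200.70743915622145, 'k1': -0.04949113311840027, 'xyz': array([ 0.51061997, -1.03392146,  0.60745089]), 'orientation': array([ 1.13142805, -0.02377391,  0.04079962])}
{'time_s': 0.1, 'joint_pos': array([-1.12697606e+00,  2.38713387e-01, -1.41519105e-02,  1.31921508e+00,
       -2.24877193e-05,  1.57077317e+00]), 'qvel': array([ 0.00165441, -0.0010728 ,  0.0020009 ,  0.0006163 , -0.0014012 ,
        0.00201761]), 'tau': array([ 2.79951004e-03, -5.39720249e+01,  3.46998382e+01,  1.34458867e-02,
        1.55941298e-04,  1.69537020e-05]), 'ee_pos': array([ 0.22525544, -0.4737842 ,  0.21345284]), 'eef_rot': array([-3.14030861e+00,  2.24579609e-05,  4.43843460e-01]), 'contact_force': array([-0.38576917,  0.26809887, -0.10757957]), 'torque': array([-0.03162321,  0.02874377,  0.00251245]), 'finger_force': 0.0, 'finger_gap': 0.08547399482446963}
```

View pics/top.png

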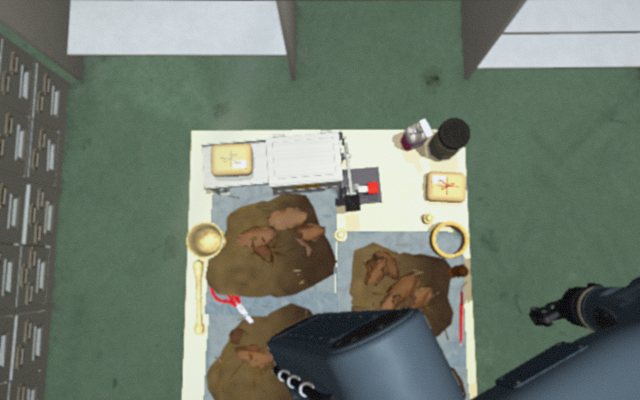

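View pics/side.png

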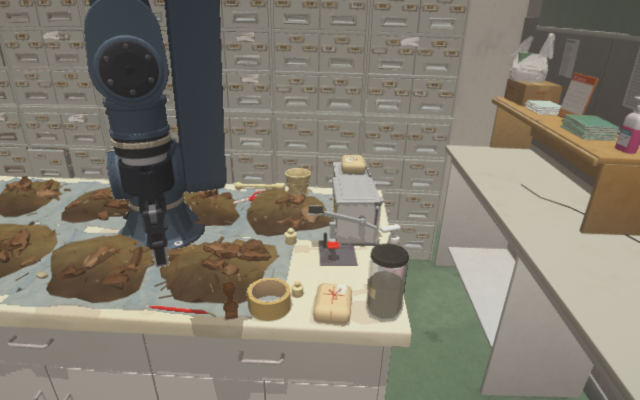

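The top picture shows the box around (305,160), the packet at (232,160), the paddle at (348,202) and the red tab at (373,187). I'll enlarge that region and compute positions.

```bash
python3 - <<'E'
from h import *
z=np.load('top.npz'); p,d=z['p'],z['d']; cal=arm.calibration('top')
cv2.imwrite('pics/c.png',cv2.resize(p[120:220,190:390,::-1],None,fx=4,fy=4,interpolation=cv2.INTER_CUBIC))
for n,u,v in [('pk',232,158),('pkL',216,158),('pkR',247,158),('lid',305,160),('lidFL',270,185),('lidFR',339,180),('lidBL',270,140),('lidBR',338,136),('pad',347,202),('tab',373,187),('ledgeL',206,170),('jar',454,132),('redpk',445,187),('mort',206,240),('wb',341,236)]:
    dd=np.median(d[v-1:v+2,u-1:u+2]); print(n,world(cal,u,v,dd).round(3))
E
```

```text
pk [0.563 0.236 0.172]
pkL [0.564 0.274 0.172]
pkR [0.564 0.201 0.169]
lid [0.564 0.063 0.141]
lidFL [0.503 0.149 0.139]
lidFR [ 0.514 -0.02   0.139]
lidBL [0.616 0.15  0.138]
lidBR [ 0.625 -0.019  0.139]
pad [ 0.461 -0.04   0.128]
tab [ 0.51  -0.111  0.056]
ledgeL [0.543 0.308 0.13 ]
jar [ 0.629 -0.305  0.154]
redpk [ 0.51  -0.303  0.046]
mort [0.377 0.332 0.014]
wb [ 0.383 -0.026  0.042]
```

View pics/c.png

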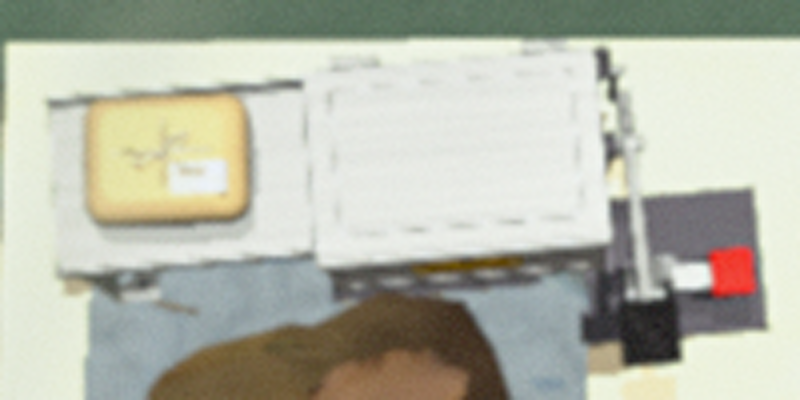

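The crop shows the lid corners at about FL(322,268), FR(608,243), BL(310,70) and BR(598,52). The paddle is centred at (651,332), the tab at (733,272), and the packet spans x 88–248 and y 95–222.

```bash
python3 - <<'E'
from h import *
cal=arm.calibration('top')
def pl(cu,cv,z):
    u=190+(cu+.5)/4-.5;v=120+(cv+.5)/4-.5
    a=world(cal,u,v,1.);o=np.array(cal['xyz']);r=a-o
    return o+r*(z-o[2])/r[2]
C=np.array([pl(*c,.137) for c in [(322,268),(608,243),(310,70),(598,52)]])
print(C.round(4))
yv=(C[0]-C[1]+C[2]-C[3])[:2];th=np.arctan2(-yv[0],yv[1])
L=[pl(*c,z) for c,z in [((50,100),.143),((303,83),.143),((60,272),.143),((312,252),.143)]]
for i in(0,2): e=(L[i]-L[i+1])[:2]; print('ledge th',np.arctan2(-e[0],e[1]))
print('th',th)
ex=np.array([np.cos(th),np.sin(th)]);ey=np.array([-np.sin(th),np.cos(th)])
lm=C.mean(0)[:2]; b=lm+0.005*ex  # lid spans 56 behind to -66 front => centre -5
print('box',b,'pad',b-.12*ex-.11*ey,'tab',b-.075*ex-.172*ey,'ledge mid',b+.17*ey, 'ledge end',b+.25*ey)
print('pad px',pl(651,332,.128),'tab px',pl(733,272,.053))
for c in [(88,158),(248,158),(168,95),(168,222)]: print('pk',pl(*c,.155).round(4))
E
```

```text
[[ 0.4991  0.1487  0.137 ]
 [ 0.5134 -0.0269  0.137 ]
 [ 0.6239  0.1572  0.137 ]
 [ 0.6344 -0.0221  0.137 ]]
ledge th 0.06398573713605642
ledge th 0.07358218377722225
th 0.06965342742204178
box [0.57269224 0.064571  ] pad [ 0.4606389  -0.05351392] tab [ 0.5098448  -0.11223171] ledge mid [0.56086073 0.23415878] ledge end [0.55529296 0.3139648 ]
pad px [ 0.45912896 -0.05303943  0.128     ] tab px [ 0.50828334 -0.11135873  0.053     ]
pk [0.5649 0.2889 0.155 ]
pk [0.5643 0.1921 0.155 ]
pk [0.6038 0.2413 0.155 ]
pk [0.525  0.2397 0.155 ]
```

The positions agree with each other. The box yaw is about 0.07, the paddle is at (0.460,-0.053), the tab at (0.509,-0.112) and the packet at (0.5645,0.240). I'll go above the front half of the paddle with the fingers closed.

{"name": "servo_tool", "arguments": {"rows": [[0,0,0,0,0.187],[0,0,0,0,0.187],[0,21,-33.6,1,0],[0,21,-33.6,1,0],[0,21,-33.6,1,0],[0,21,-33.6,1,0],[0,21,-33.6,1,0],[0,21,-33.6,1,0],[0,21,-33.6,1,0],[0,21,-33.6,1,0],[0,21,-33.6,1,0],[0,21,-33.6,1,0],[0,21,-33.6,1,0],[0,21,-33.6,1,0],[0,0,0,0,0],[0,0,0,0,0]], "newtons": 40}}

```text
time_s: 2.1
ee_pos: [0.4483, -0.0543, 0.2017]
eef_rot: [-3.142, 0.001, 0.071]
contact_force: [-0.3, -0.7, 0.2]
finger_gap: 0.0001
finger_force: 0.0
```

{"name": "servo_tool", "arguments": {"rows": [[0,0,0,20,0],[0,0,0,20,0],[0,0,0,15,0],[0,0,0,6,0],[0,0,0,6,0],[0,0,0,6,0],[0,0,0,6,0],[0,0,0,6,0],[0,0,0,6,0],[0,0,0,6,0],[0,0,0,6,0],[0,0,0,6,0],[0,0,0,6,0],[0,0,0,0,0]]}}

```text
time_s: 3.85
ee_pos: [0.4465, -0.0543, 0.0863]
eef_rot: [-3.142, 0.004, 0.07]
contact_force: [-7.4, -0.1, 5.8]
finger_gap: 0.0002
finger_force: 4.0
```

{"name": "servo_tool", "arguments": {"rows": [[0,0,0,4,0],[0,0,0,4,0],[0,0,0,3,0],[0,0,0,2,0],[0,0,0,0,0]]}}

```text
time_s: 4.47
ee_pos: [0.4457, -0.0543, 0.0733]
eef_rot: [-3.142, 0.005, 0.07]
contact_force: [-10.1, -1.2, 7.6]
finger_gap: 0.0
finger_force: 4.8
```

{"name": "servo_tool", "arguments": {"rows": [[0,0,0,2,0],[0,0,0,2,0],[0,0,0,0,0]]}}

```text
time_s: 4.85
ee_pos: [0.4466, -0.0543, 0.0694]
eef_rot: [-3.141, 0.003, 0.07]
contact_force: [-5.8, -0.6, 3.9]
finger_gap: -0.0001
finger_force: 2.8
```

```bash
python3 - <<'E'
from h import *
p,d=arm.read_camera('side'); cv2.imwrite('pics/s2.png',cv2.resize(p[150:290,240:420,::-1],None,fx=4,fy=4,interpolation=cv2.INTER_CUBIC))
E
```

```text
(no output)
```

View pics/s2.png

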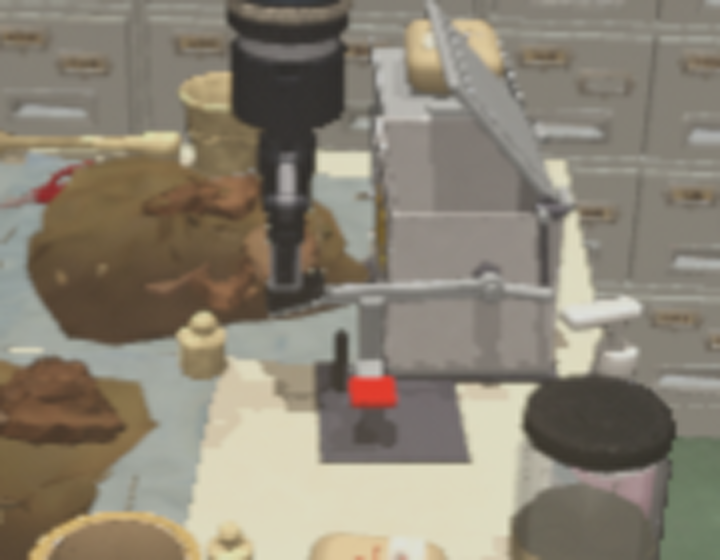

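The lid is about two thirds up and the paddle isn't at its stop yet, so I'll keep pressing.

{"name": "servo_tool", "arguments": {"rows": [[0,1,0,2,0],[0,1,0,2,0],[0,0,0,0,0]]}}

```text
time_s: 5.28
ee_pos: [0.4483, -0.0541, 0.0653]
eef_rot: [-3.141, 0.004, 0.07]
contact_force: [-7.5, -1.2, 4.2]
finger_gap: -0.0001
finger_force: 3.3
```

{"name": "servo_tool", "arguments": {"rows": [[0,1,0,2,0],[0,1,0,2,0],[0,0,0,0,0]]}}

```text
time_s: 5.65
ee_pos: [0.4503, -0.054, 0.0612]
eef_rot: [-3.141, 0.004, 0.07]
contact_force: [-6.1, -0.1, 4.5]
finger_gap: -0.0
finger_force: 3.2
```

```bash
python3 - <<'E'
from h import *
p,d=arm.read_camera('side'); cv2.imwrite('pics/s3.png',cv2.resize(p[190:260,285:385,::-1],None,fx=8,fy=8,interpolation=cv2.INTER_CUBIC))
E
```

```text
(no output)
```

View pics/s3.png

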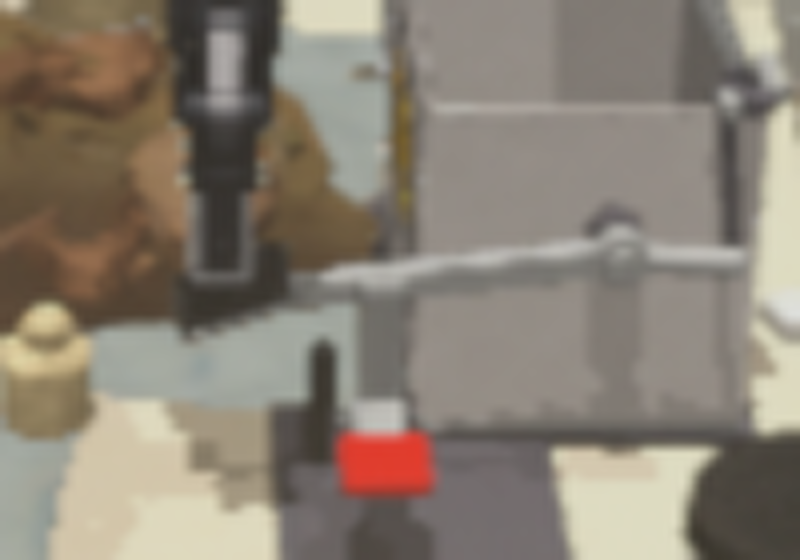

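The finger is on the front half of the paddle, which slopes down to the front, and the bar is just at the catch. I'll continue down.

{"name": "servo_tool", "arguments": {"rows": [[0,1,0,2,0],[0,1,0,2,0],[0,0,0,0,0]]}}

```text
time_s: 6.08
ee_pos: [0.4523, -0.0538, 0.0572]
eef_rot: [-3.141, 0.004, 0.07]
contact_force: [-5.9, 0.6, 3.3]
finger_gap: -0.0003
finger_force: 3.0
```

{"name": "servo_tool", "arguments": {"rows": [[0,0,0,2,0],[0,0,0,2,0],[0,0,0,0,0]]}}

```text
time_s: 6.45
ee_pos: [0.4527, -0.0538, 0.0533]
eef_rot: [-3.141, 0.003, 0.07]
contact_force: [-6.0, -0.8, 3.1]
finger_gap: 0.0
finger_force: 2.6
```

```bash
python3 - <<'E'
from h import *
cal=arm.calibration('side')
p,d=arm.read_camera('side'); cv2.imwrite('pics/s4.png',cv2.resize(p[190:260,285:385,::-1],None,fx=8,fy=8,interpolation=cv2.INTER_CUBIC))
for u,v in [(309,227),(313,228),(317,228),(320,226),(328,224),(345,223),(314,220),(314,224),(362,220)]: print(u,v,p[v,u],world(cal,u,v,d[v,u]).round(3))
E
```

```text
309 227 [82 77 71] [ 0.442 -0.048  0.062]
313 228 [68 64 59] [ 0.454 -0.062  0.067]
317 228 [62 58 51] [ 0.465 -0.068  0.071]
320 226 [65 60 54] [ 0.473 -0.058  0.072]
328 224 [98 85 70] [0.492 0.074 0.008]
345 223 [186 184 178] [ 0.541 -0.049  0.08 ]
314 220 [57 53 49] [ 0.457 -0.071  0.097]
314 224 [58 54 50] [ 0.457 -0.07   0.084]
362 220 [145 143 138] [ 0.586 -0.048  0.091]
```

View pics/s4.png

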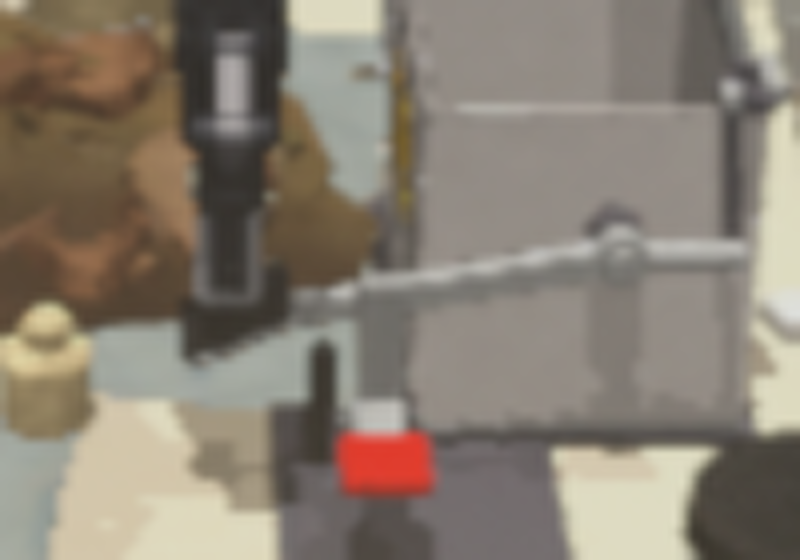

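The paddle is still going down and its stop post at (320,350) isn't reached yet, so I'll continue.

{"name": "servo_tool", "arguments": {"rows": [[0,0,0,2,0],[0,0,0,2,0],[0,0,0,2,0],[0,0,0,0,0]]}}

```text
time_s: 7.0
ee_pos: [0.454, -0.0538, 0.0476]
eef_rot: [-3.141, 0.001, 0.07]
contact_force: [-3.9, 1.1, 1.2]
finger_gap: 0.0003
finger_force: 1.8
```

{"name": "servo_tool", "arguments": {"rows": [[0,0,0,2,0],[0,0,0,2,0],[0,0,0,0,0]]}}

```text
time_s: 7.38
ee_pos: [0.4547, -0.0538, 0.0439]
eef_rot: [-3.141, 0.0, 0.07]
contact_force: [-3.6, 0.1, 2.8]
finger_gap: -0.0
finger_force: 2.0
```

{"name": "servo_tool", "arguments": {"rows": [[0,0,0,2,0],[0,0,0,2,0],[0,0,0,0,0]]}}

```text
time_s: 7.75
ee_pos: [0.4553, -0.0538, 0.041]
eef_rot: [-3.141, -0.002, 0.07]
contact_force: [-7.8, 0.8, 16.9]
finger_gap: -0.0003
finger_force: 9.3
```

```bash
python3 - <<'E'
from h import *
cal=arm.calibration('side')
p,d=arm.read_camera('side'); cv2.imwrite('pics/s5.png',cv2.resize(p[170:260,265:385,::-1],None,fx=6,fy=6,interpolation=cv2.INTER_CUBIC))
for u,v in [(309,229),(313,230),(317,230),(320,228),(314,224),(362,220)]: print(u,v,p[v,u],world(cal,u,v,d[v,u]).round(3))
E
```

```text
309 229 [102  92  79] [0.436 0.038 0.008]
313 230 [69 66 61] [ 0.454 -0.067  0.064]
317 230 [98 95 91] [ 0.465 -0.062  0.062]
320 228 [61 57 49] [ 0.473 -0.055  0.064]
314 224 [56 53 48] [ 0.457 -0.069  0.084]
362 220 [145 143 138] [ 0.587 -0.045  0.089]
```

View pics/s5.png

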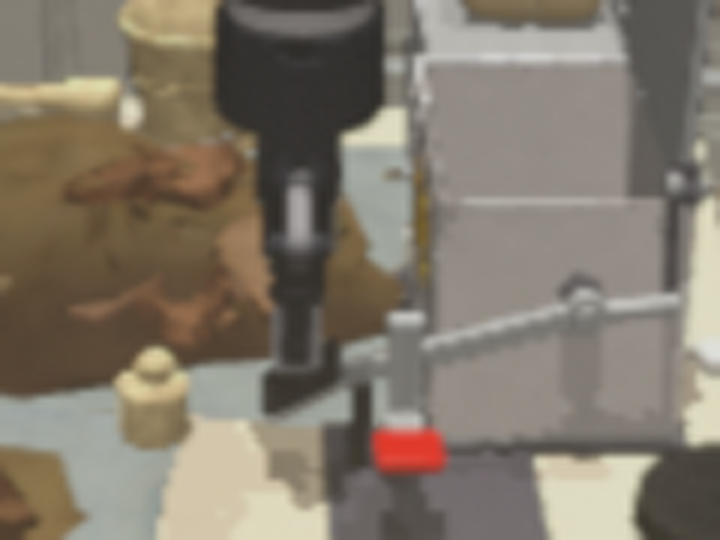

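The force is up to 17 N, so the lever is on its stop post and the catch stands over the bar. I'll lift off, then check that the catch holds and where the fingertips really are.

{"name": "servo_tool", "arguments": {"rows": [[0,0,0,1,0],[0,0,0,0,0],[0,0,0,-10,0],[0,-2,0,-20,0],[0,-3,0,-30,0],[0,-5,0,-40,0],[0,-5,0,-50,0],[0,0,0,-30,0],[0,0,0,0,0]]}}

```text
time_s: 8.93
ee_pos: [0.442, -0.0553, 0.2215]
eef_rot: [3.14, -0.006, 0.07]
contact_force: [1.2, -0.2, -0.8]
finger_gap: -0.0002
finger_force: 0.0
```

```bash
python3 - <<'E'
from h import *
cal=arm.calibration('side'); print(arm.get_obs()['ee_pos'])
p,d=arm.read_camera('side'); cv2.imwrite('pics/s6.png',cv2.resize(p[110:260,240:420,::-1],None,fx=4,fy=4,interpolation=cv2.INTER_CUBIC))
np.savez('s6.npz',p=p,d=d)
for v in range(165,215,2):
    a=[world(cal,u,v,d[v,u]) for u in range(295,330)]
    a=[q for q in a if abs(q[1]+.054)<.03 and .4<q[0]<.48 and q[2]>.08]
    if a: print(v,len(a),np.mean(a,0).round(3))
E
```

```text
[ 0.44195565 -0.05526654  0.22148297]
165 9 [ 0.442 -0.066  0.25 ]
167 9 [ 0.442 -0.065  0.244]
169 7 [ 0.442 -0.063  0.239]
```

View pics/s6.png

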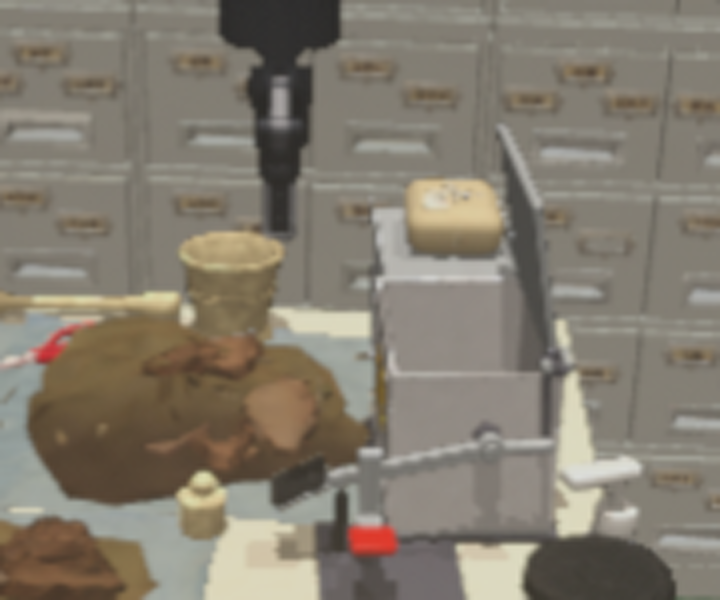

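The lid stays open by itself and the packet is unchanged. The fingertip at crop (280,237) reads z≈0.236 with the TCP at 0.2215, so the tips actually stand about 15 mm behind the reported TCP. Next I go behind the packet with open fingers.

{"name": "servo_tool", "arguments": {"rows": [[85,0,-42,0,0],[85,0,-42,0,0],[85,0,-42,0,0],[85,0,-42,0,0],[85,20,-42,0,0],[85,20,-42,0,0],[85,20,-42,0,0],[85,20,-42,0,0],[85,20,-42,0,0],[85,20,-42,0,0],[85,23,0,0,0],[85,0,0,0,0],[85,0,0,0,0]]}}

```text
time_s: 10.6
ee_pos: [0.5481, 0.2216, 0.2401]
eef_rot: [-3.001, 0.003, 0.308]
contact_force: [-0.2, -0.4, -1.2]
finger_gap: 0.0849
finger_force: 0.0
```

```bash
python3 - <<'E'
from h import *
o=arm.get_obs();print(o['ee_pos'],o['eef_rot'],o['finger_gap'])
e=o['ee_pos']
for n in('side','top'):
    cal=arm.calibration(n)
    p,d=arm.read_camera(n)
    cv2.imwrite(f'pics/{n}7.png',p[:,:,::-1])
    P=np.array([world(cal,u,v,d[v,u]) if d[v,u]>0 else (9,9,9) for v in range(100,220) for u in range(180,400)])
    m=(abs(P[:,0]-e[0])<.06)&(abs(P[:,1]-e[1])<.08)&(P[:,2]>.18)&(P[:,2]<.4)
    Q=P[m]; print(n,len(Q)); 
    if n=='side':
        low=Q[Q[:,2]<Q[:,2].min()+.03]; print(low[np.argsort(low[:,2])][:12].round(3))
        for lo in np.arange(.2,.34,.02):
            s=Q[(Q[:,2]>=lo)&(Q[:,2]<lo+.02)]
            if len(s): print(round(lo,2),len(s),s.min(0).round(3),s.max(0).round(3))
E
```

```text
[0.54809843 0.22161987 0.24014216] [-3.00110506  0.00334104  0.30831138] 0.08490363007485101
side 515
[[0.601 0.152 0.193]
 [0.6   0.15  0.197]
 [0.6   0.148 0.201]
 [0.596 0.155 0.217]
 [0.596 0.155 0.221]]
0.2 2 [0.596 0.148 0.201] [0.6   0.155 0.217]
0.22 4 [0.595 0.142 0.221] [0.596 0.155 0.234]
0.24 7 [0.591 0.146 0.241] [0.596 0.16  0.255]
0.26 45 [0.527 0.157 0.263] [0.572 0.261 0.28 ]
0.28 90 [0.526 0.155 0.28 ] [0.575 0.262 0.3  ]
0.3 89 [0.525 0.142 0.3  ] [0.584 0.258 0.32 ]
0.32 104 [0.518 0.142 0.32 ] [0.585 0.277 0.34 ]
0.34 115 [0.521 0.142 0.34 ] [0.585 0.268 0.36 ]
top 36
```

```bash
python3 - <<'E'
from h import *
o=arm.get_obs();print(o['joint_pos'].round(3),o['qvel'].round(3),o['contact_force'],o['tau'].round(1),o['time_s'])
E
```

```text
[0.308 0.347 0.202 1.427 0.14  3.141] [ 0.001 -0.004  0.002 -0.001 -0.002  0.   ] [-0.54493925 -0.05217161 -0.38227113] [  0.  -62.2  35.1  -0.    0.6   0. ] 10.7
```

View pics/side7.png

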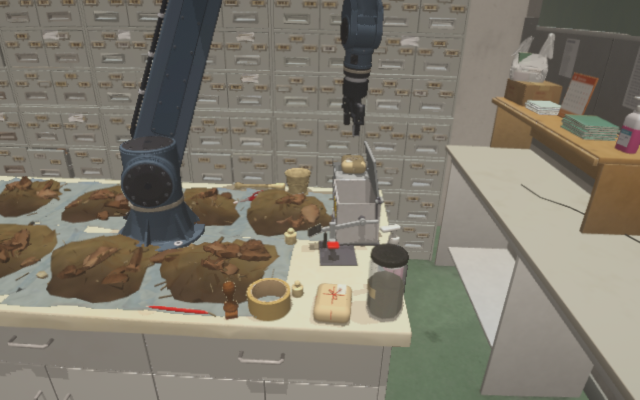

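Joint 6 is at its limit of 3.141, so the tool tilted and stopped short. The same grasp half a turn round is well within range, so I'll raise a little and turn.

{"name": "servo_tool", "arguments": {"rows": [[85,0,0,-20,0],[85,0,-10,-20,0],[85,0,0,0,-0.18],[85,0,0,0,-0.18],[85,0,0,0,-0.18],[85,0,0,0,-0.18],[85,0,0,0,0]]}}

```text
time_s: 11.58
ee_pos: [0.5475, 0.2242, 0.2821]
eef_rot: [-3.033, -0.092, 1.026]
contact_force: [0.8, -0.6, 0.8]
finger_gap: 0.085
finger_force: 0.0
```

```bash
python3 - <<'E'
from h import *
o=arm.get_obs();print(o['joint_pos'].round(3),o['ee_pos'],o['eef_rot'])
E
```

```text
[0.311 0.345 0.302 1.53  0.142 2.422] [0.54747892 0.22415591 0.28205232] [-3.03336497 -0.09204222  1.02566664]
```

The tool axis keeps an 8° lean, with the tips toward +y. That is acceptable for both remaining jobs, so I'll finish the half turn.

{"name": "servo_tool", "arguments": {"rows": [[85,0,0,0,-0.182],[85,0,0,0,-0.182],[85,0,0,0,-0.182],[85,0,0,0,-0.182],[85,0,0,0,-0.182],[85,0,0,0,-0.182],[85,0,0,0,-0.182],[85,0,0,0,-0.182],[85,0,0,0,-0.182],[85,0,0,0,-0.182],[85,0,0,0,-0.182],[85,0,0,0,-0.182],[85,0,0,0,0]]}}

```text
time_s: 13.2
ee_pos: [0.5477, 0.2243, 0.2819]
eef_rot: [3.004, -0.036, -3.07]
contact_force: [0.4, 0.3, 1.0]
finger_gap: 0.085
finger_force: 0.0
```

```bash
cat >> h.py <<'E'
def tool(target):
    o=arm.get_obs(); r=R.from_euler('xyz',o['eef_rot'])
    return (r.inv().apply(np.array(target)-o['ee_pos'])*1000).round(1)
E
python3 - <<'E'
from h import *
o=arm.get_obs();r=R.from_euler('xyz',o['eef_rot']);print(o['joint_pos'].round(3),o['ee_pos'],o['eef_rot']);print(r.as_matrix().round(3))
print(tool((.555,.375,.25)))
cal=arm.calibration('side');p,d=arm.read_camera('side');e=o['ee_pos']
P=np.array([world(cal,u,v,d[v,u]) if d[v,u]>0 else (9,9,9) for v in range(60,220) for u in range(250,420)])
L=r.inv().apply(P-e); m=(abs(L[:,0])<.06)&(abs(L[:,1])<.08)&(L[:,2]<.03)&(L[:,2]>-.14)
L=L[m]*1000
for lo in range(-140,30,10):
    s=L[(L[:,2]>=lo)&(L[:,2]<lo+10)]
    if len(s): print(lo,len(s),s.min(0).round(),s.max(0).round())
E
```

```text
[0.311 0.346 0.303 1.53  0.142 0.241] [0.54768452 0.22433908 0.28185234] [ 3.00419021 -0.03576346 -3.06953166]
[[-0.997 -0.066 -0.045]
 [-0.072  0.988  0.134]
 [ 0.036  0.137 -0.99 ]]
[-19.3 144.1  51.4]
-140 42 [ -12.  -73. -140.] [  11.  -28. -130.]
-130 65 [ -17.  -75. -130.] [  19.   34. -120.]
-120 56 [ -18.  -77. -120.] [  20.   58. -110.]
-110 47 [ -11.  -77. -110.] [  20.  -16. -100.]
-100 32 [ -12.  -79. -100.] [ 17. -22. -90.]
-90 43 [-11. -78. -88.] [ 16.  30. -80.]
-80 17 [-12. -76. -80.] [ 13.  46. -71.]
-70 25 [ -9. -59. -70.] [ 12.  44. -60.]
-60 32 [-10. -62. -60.] [ 11.  44. -51.]
-50 32 [-11. -60. -50.] [ 10.  46. -41.]
-40 25 [ -9. -59. -40.] [ 11.  49. -30.]
-30 5 [ -7. -49. -30.] [  8. -44. -29.]
10 3 [-42. -79.  16.] [-40. -73.  19.]
20 2 [-41. -76.  25.] [-40. -73.  29.]
```

The open tips are at tool z ≈ -29 mm, with the finger backs at ±58. I'll move behind the packet and descend.

{"name": "servo_tool", "arguments": {"rows": [[85,-3.2,23.2,8.5,0],[85,-3.2,23.2,8.5,0],[85,-3.2,23.2,8.5,0],[85,-3.2,23.2,8.5,0],[85,-3.2,23.2,8.5,0],[85,-3.2,23.2,8.5,0],[85,-0.6,-2.2,16,0],[85,-0.6,-2.2,16,0],[85,-0.6,-2.2,16,0],[85,-0.6,-2.2,16,0],[85,-0.6,-2.2,16,0],[85,-0.6,-2.2,16,0],[85,0,0,0,0]]}}

```text
time_s: 14.88
ee_pos: [0.5542, 0.3705, 0.151]
eef_rot: [3.005, -0.038, -3.064]
contact_force: [0.2, 0.3, 0.5]
finger_gap: 0.0852
finger_force: 0.0
```

```bash
python3 - <<'E'
from h import *
o=arm.get_obs();r=R.from_euler('xyz',o['eef_rot']);print(o['ee_pos'],o['eef_rot'],o['contact_force'])
print('tip',o['ee_pos']+r.apply([0,-.057,-.029]), tool((.555,.366,.119)))
p,d=arm.read_camera('side');cv2.imwrite('pics/s8.png',cv2.resize(p[90:220,280:430,::-1],None,fx=5,fy=4.5,interpolation=cv2.INTER_CUBIC))
p,d=arm.read_camera('top');cal=arm.calibration('top')
for u in (216,232,247): print(world(cal,u,158,d[158,u]).round(3))
E
```

```text
[0.55422848 0.37048685 0.151035  ] [ 3.00522272 -0.03754829 -3.06444756] [0.24938336 0.29738205 0.54132105]
tip [0.55966975 0.31031394 0.17200196] [-1.6 -8.8 31.1]
[0.564 0.275 0.171]
[0.564 0.237 0.169]
[0.564 0.201 0.168]
```

View pics/s8.png

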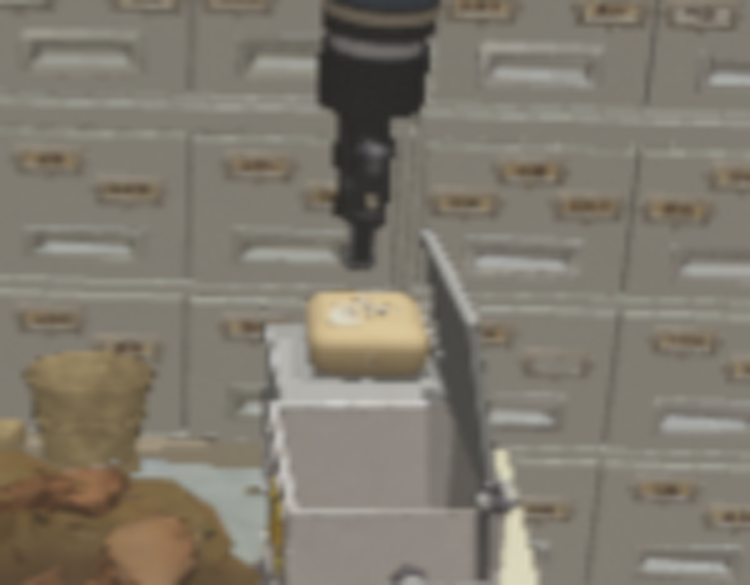

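The finger is at (360,265), in line with the packet centre at (365,335) and clear of it. I'll lower it behind the packet.

{"name": "servo_tool", "arguments": {"rows": [[85,-0.4,-2,8,0],[85,-0.4,-2,8,0],[85,-0.4,-2,8,0],[85,-0.4,-1,5,0],[85,0,0,0,0]]}}

```text
time_s: 15.6
ee_pos: [0.5555, 0.3673, 0.1223]
eef_rot: [3.004, -0.036, -3.065]
contact_force: [-0.2, -0.1, 0.6]
finger_gap: 0.0851
finger_force: 0.0
```

{"name": "servo_tool", "arguments": {"rows": [[85,0,-8,-1.1,0],[85,0,-8,-1.1,0],[85,0,-8,-1.1,0],[85,0,-8,-1.1,0],[85,0,-8,-1.1,0],[85,0,-8,-1.1,0],[85,0,0,0,0]]}}

```text
time_s: 16.48
ee_pos: [0.5595, 0.3183, 0.1228]
eef_rot: [3.005, -0.035, -3.065]
contact_force: [-0.7, 0.9, -0.1]
finger_gap: 0.0854
finger_force: 0.0
```

```bash
cat > pk.py <<'E'
from h import *
o=arm.get_obs();r=R.from_euler('xyz',o['eef_rot']);print(o['ee_pos'],'tip',o['ee_pos']+r.apply([0,-.058,-.029]))
cal=arm.calibration('top');p,d=arm.read_camera('top')
P=np.array([world(cal,u,v,d[v,u]) for v in range(125,210) for u in range(195,345)])
c=p[125:210,195:345].reshape(-1,3).astype(int)
m=(c[:,0]-c[:,2]>50)&(P[:,0]>.48)&(P[:,0]<.64)
Q=P[m];print(len(Q))
if len(Q): print(np.percentile(Q,[1,50,99],axis=0).round(3))
E
python3 pk.py
```

```text
[0.55953665 0.31834625 0.12281404] tip [0.5649467  0.25716374 0.14360903]
865
[[0.486 0.038 0.007]
 [0.567 0.196 0.169]
 [0.602 0.239 0.196]]
```

{"name": "servo_tool", "arguments": {"rows": [[85,0,-8,-1.1,0],[85,0,-8,-1.1,0],[85,0,-8,-1.1,0],[85,0,-8,-1.1,0],[85,0,-6,-0.8,0],[85,0,0,0,0]]}}

```text
time_s: 17.27
ee_pos: [0.5625, 0.2804, 0.1228]
eef_rot: [3.004, -0.035, -3.065]
contact_force: [-0.8, -0.1, 0.0]
finger_gap: 0.0851
finger_force: 0.0
```

```bash
python3 pk.py
```

```text
[0.56253476 0.28035205 0.12281212] tip [0.5679467  0.21916409 0.14359056]
800
[[0.486 0.037 0.008]
 [0.572 0.153 0.169]
 [0.604 0.201 0.197]]
```

{"name": "servo_tool", "arguments": {"rows": [[85,0,-7,-1,0],[85,0,-7,-1,0],[85,0,-7,-1,0],[85,0,-4,-0.5,0],[85,0,0,0,0],[85,0,0,0,0]]}}

```text
time_s: 18.08
ee_pos: [0.5643, 0.2557, 0.1227]
eef_rot: [3.004, -0.035, -3.065]
contact_force: [-0.1, -0.1, 0.2]
finger_gap: 0.0848
finger_force: 0.0
```

```bash
python3 pk.py
```

```text
[0.56431643 0.25566476 0.12269605] tip [0.56976936 0.19448154 0.14347775]
898
[[0.507 0.038 0.066]
 [0.572 0.13  0.163]
 [0.604 0.173 0.185]]
```

{"name": "servo_tool", "arguments": {"rows": [[85,0,-5,-0.7,0],[85,0,-5,-0.7,0],[85,0,-4,-0.5,0],[85,0,0,0,0],[85,0,0,0,0]]}}

```text
time_s: 18.75
ee_pos: [0.5655, 0.2417, 0.1228]
eef_rot: [3.004, -0.035, -3.065]
contact_force: [0.5, -0.5, -0.1]
finger_gap: 0.085
finger_force: 0.0
```

```bash
python3 pk.py
```

```text
[0.56550245 0.24168379 0.12283309] tip [0.57095118 0.18049306 0.14359377]
1020
[[0.508 0.017 0.036]
 [0.58  0.063 0.048]
 [0.62  0.11  0.098]]
```

The packet has dropped into the box: it spans y 0.02–0.11 and its top is below 0.10. I'll back off, rise over the open lid and go above the red tab with closed fingers.

{"name": "servo_tool", "arguments": {"rows": [[85,-1,12,1.6,0],[85,1.1,4.3,-31.5,0],[85,1.1,4.3,-31.5,0],[85,1.1,4.3,-31.5,0],[60,1.1,4.3,-31.5,0],[0,1.1,4.3,-31.5,0],[0,1.1,4.3,-31.5,0],[0,8,-36,-3.4,0],[0,8,-36,-3.4,0],[0,8,-36,-3.4,0],[0,8,-36,-3.4,0],[0,8,-36,-3.4,0],[0,8,-36,-3.4,0],[0,8,-36,-3.4,0],[0,8,-36,-3.4,0],[0,8,-36,-3.4,0],[0,8,-36,-3.4,0],[0,0,0,0,0],[0,0,0,0,0]]}}

```text
time_s: 21.18
ee_pos: [0.5136, -0.1121, 0.3009]
eef_rot: [3.004, -0.035, -3.065]
contact_force: [-0.6, 0.4, 0.4]
finger_gap: 0.0003
finger_force: 0.0
```

```bash
python3 - <<'E'
from h import *
o=arm.get_obs();print(o['ee_pos'],o['eef_rot'],o['joint_pos'].round(2)); print(tool((.510,-.112,.1)),tool((.510,-.112,.045)),tool((.510,-.112,.022)))
cal=arm.calibration('side');p,d=arm.read_camera('side');r=R.from_euler('xyz',o['eef_rot'])
P=np.array([world(cal,u,v,d[v,u]) if d[v,u]>0 else (9,9,9) for v in range(20,260) for u in range(250,420)])
L=r.inv().apply(P-o['ee_pos'])*1000; m=(abs(L[:,0])<70)&(abs(L[:,1])<70)&(L[:,2]<20)&(L[:,2]>-160);L=L[m]
for lo in range(-160,20,10):
    s=L[(L[:,2]>=lo)&(L[:,2]<lo+10)]
    if len(s): print(lo,len(s),s.min(0).round(),s.max(0).round())
c=p[20:260,250:420].reshape(-1,3).astype(int); q=P[(c[:,0]>170)&(c[:,1]<90)&(c[:,2]<90)]; q=q[(abs(q[:,0]-.51)<.04)&(abs(q[:,1]+.11)<.04)]; print('tab',q.mean(0),q.min(0),q.max(0),len(q))
E
```

```text
[ 0.51355325 -0.11214314  0.30087216] [ 3.00370402 -0.03503968 -3.06453609] [-0.29  0.29  0.27  1.63  0.12 -0.37]
[ -3.5 -27.2 199. ] [ -5.4 -34.8 253.5] [ -6.2 -37.9 276.2]
-160 163 [ -36.  -41. -160.] [  37.   -8. -150.]
-150 112 [ -34.  -42. -150.] [  36.  -11. -140.]
-140 55 [ -11.  -44. -140.] [  11.  -10. -130.]
-130 90 [ -17.  -45. -130.] [  20.   19. -120.]
-120 93 [ -18.  -64. -120.] [  20.   16. -110.]
-110 105 [ -19.  -65. -110.] [  19.   -8. -100.]
-100 61 [ -16.  -61. -100.] [ 17.   7. -90.]
-90 49 [-11. -53. -90.] [ 17.  16. -80.]
-80 34 [-11. -45. -80.] [ 14. -15. -70.]
-70 38 [-13. -36. -70.] [ 14.   9. -60.]
-60 19 [ -9. -16. -60.] [ 14.   5. -50.]
-50 42 [-10. -18. -50.] [ 11.  -5. -40.]
-40 33 [-11. -17. -40.] [ 10.  -4. -31.]
-30 37 [ -9. -17. -30.] [ 12.   2. -20.]
-20 8 [-10. -10. -20.] [  9.  -8. -18.]
tab [ 0.50914297 -0.11655902  0.05096149] [ 0.49435841 -0.12875141  0.04640504] [ 0.52337971 -0.10224455  0.0536025 ] 65
```

{"name": "servo_tool", "arguments": {"rows": [[0,-0.4,-3.8,24.8,0],[0,-0.4,-3.8,24.8,0],[0,-0.4,-3.8,24.8,0],[0,-0.4,-3.8,24.8,0],[0,-0.4,-3.8,24.8,0],[0,-0.4,-3.8,24.8,0],[0,-0.4,-3.8,24.8,0],[0,-0.4,-3.8,24.8,0],[0,-0.3,-1.2,9,0],[0,-0.3,-1.2,9,0],[0,-0.3,-1.2,9,0],[0,-0.3,-1.2,9,0],[0,-0.3,-1.2,9,0],[0,-0.3,-1.2,9,0],[0,0,0,0,0]]}}

```text
time_s: 23.1
ee_pos: [0.5089, -0.1157, 0.0449]
eef_rot: [3.004, -0.036, -3.065]
contact_force: [0.1, -0.1, 0.2]
finger_gap: -0.0
finger_force: 0.0
```

{"name": "servo_tool", "arguments": {"rows": [[0,-0.1,-0.4,3,0],[0,-0.1,-0.4,3,0],[0,-0.1,-0.4,3,0],[0,-0.1,-0.4,3,0],[0,-0.1,-0.4,3,0],[0,-0.1,-0.4,3,0],[0,0,0,0,0]]}}

```text
time_s: 23.98
ee_pos: [0.5095, -0.1157, 0.0273]
eef_rot: [3.004, -0.035, -3.065]
contact_force: [0.7, -1.4, 2.3]
finger_gap: -0.0001
finger_force: 1.3
```

```bash
cat > st.py <<'E'
from h import *
cal=arm.calibration('side');p,d=arm.read_camera('side')
P=np.array([world(cal,u,v,d[v,u]) if d[v,u]>0 else (9,9,9) for v in range(100,260) for u in range(250,420)])
c=p[100:260,250:420].reshape(-1,3).astype(int); q=P[(c[:,0]>150)&(c[:,1]<90)&(c[:,2]<90)]; q=q[(abs(q[:,0]-.51)<.04)&(abs(q[:,1]+.11)<.04)]
print('tab',len(q),q.mean(0).round(4) if len(q) else '')
m=(P[:,1]>-.03)&(P[:,1]<.16)&(P[:,0]>.49)&(P[:,0]<.65); print('max z over bin',P[m][:,2].max())
m=(abs(P[:,0]-.46)<.02)&(abs(P[:,1]+.053)<.019)&(P[:,2]>.02);print('paddle z',np.median(P[m][:,2]))
print(arm.get_obs()['contact_force'])
E
python3 st.py
```

```text
tab 2 [ 0.5199 -0.1231  0.0387]
max z over bin 0.24080568588538276
paddle z 0.0756666465211499
[ 0.98738077 -1.31675754  2.16726061]
```

{"name": "servo_tool", "arguments": {"rows": [[0,-0.1,-0.4,3,0],[0,-0.1,-0.3,2,0],[0,0,0,0,0],[0,0,0,0,0],[0,0,0,0,0],[0,0,0,0,0],[0,0,0,0,0],[0,0,0,0,0],[0,0,0,0,0],[0,0,0,0,0]]}}

```text
time_s: 25.28
ee_pos: [0.5095, -0.1158, 0.0224]
eef_rot: [3.004, -0.035, -3.065]
contact_force: [1.6, -4.7, 4.8]
finger_gap: 0.0
finger_force: 2.3
```

```bash
python3 st.py
```

```text
tab 3 [ 0.5205 -0.1276  0.0364]
max z over bin 0.14141699428499077
paddle z 0.12499451963417463
[-0.11839908 -3.35348473  3.34948094]
```

The lid is shut and the paddle is up at 0.125. I'll rise straight up, move clear and verify.

{"name": "servo_tool", "arguments": {"rows": [[0,0.2,0.7,-5,0],[0,0.4,1.4,-10,0],[0,0.9,3.4,-25,0],[0,0.9,3.4,-25,0],[0,0.9,3.4,-25,0],[0,0.9,3.4,-25,0],[0,0.9,3.4,-25,0],[0,0.9,3.4,-25,0],[0,0.9,3.4,-25,0],[0,20,-20,0,0],[0,20,-20,0,0],[0,20,-20,0,0],[0,20,-20,0,0],[0,0,0,0,0],[0,0,0,0,0]]}}

```text
time_s: 27.2
ee_pos: [0.4354, -0.2009, 0.2065]
eef_rot: [3.004, -0.035, -3.065]
contact_force: [-0.2, 0.1, -0.4]
finger_gap: -0.0001
finger_force: 0.0
```

```bash
python3 st.py; python3 - <<'E'
from h import *
cal=arm.calibration('top');p,d=arm.read_camera('top')
for n,u,v in [('lid',305,160),('lidFL',270,185),('lidFR',339,180),('lidB',300,140),('pad',352,203),('tab',373,188),('ledge',232,158),('jar',454,132),('redpk',445,187),('wb',341,236),('mort',206,240)]:
    print(n,p[v,u],world(cal,u,v,d[v,u]).round(3))
E
```

```text
tab 55 [ 0.5106 -0.1161  0.0513]
max z over bin 0.14085545911987707
paddle z 0.12505063745149259
[-0.32106396 -0.52203679 -0.25893465]
lid [236 238 234] [0.565 0.063 0.137]
lidFL [229 230 226] [0.503 0.149 0.14 ]
lidFR [201 204 197] [ 0.514 -0.02   0.137]
lidB [233 235 229] [0.615 0.075 0.14 ]
pad [34 30 29] [ 0.458 -0.052  0.13 ]
tab [209  39  31] [ 0.507 -0.111  0.057]
ledge [228 233 227] [0.572 0.244 0.133]
jar [45 48 40] [ 0.63  -0.305  0.153]
redpk [32 35 43] [ 0.431 -0.186  0.532]
wb [204 177 119] [ 0.383 -0.026  0.043]
mort [240 245 201] [0.377 0.331 0.015]
```

The lid is shut, the lever and tab are back at rest, the ledge is empty and the things the camera can see haven't moved.

```bash
python3 -c "
from rig import arm
print(arm.hand_in())"
```

```text
the job is handed in; nothing more can be done
None
```

The spoiled packet is in the reject box and the lid is shut again; I handed the job in at about 27 s, with the jar, big weight and mortar measured unmoved and the red packet, tape roll and small weight not re-measured.

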